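# Set the fill valve to its index

## Task

Set the long-handled fill valve on the bench for the next extinguisher: turn its lever until it lies in line with, directly over, the small brass index tab on the valve's flat grey scale plate, then let go. Leave the other valve, the one with the short handle and no scale plate, as it is.

Things in the scene. Friction and masses are not known exactly. Their poses are not given: they have to be found in the camera images.
- fill_grip (a point): Centre of the black rubber grip (90 x 24 x 16 mm high) on the fill valve's lever, a flat steel bar swinging level about the valve's vertical axis. It lies 135 mm from that axis, 80 mm above the bench, clear below and beside. x points outward along the lever, z up. About 2 to 3 N at the grip turns the lever; it stays where left. The bolted-down valve may be on the left or right.
- fill_lever (a joint): Angle of the fill valve's lever, rad: 0 at one stop (closed), 1.75 at the other (open), growing counter-clockwise seen from above. Starts at 0 to 0.2. The bare inner part of the lever passes above the valve's fixed flat grey rectangular scale plate (110 x 140 mm, top 50 mm above the bench) and clears the index tab.
- index_tab: Brass tab, 34 mm long radially, 12 wide, 8 high, fixed on the grey scale plate, 68 to 102 mm from the valve's axis. The origin is not on the tab but on the valve's vertical axis (the lever's hinge), 50 mm above the bench. x points level from the axis out through the tab's middle, where the lever must point: 0.4 rad or more counter-clockwise of its start (lever angle 0.6 to 1.45).
- bleed_end (a point): One end of the short steel wing handle (80 mm long, 16 wide, 8 thick, top 72 mm above the bench) of the other, smaller valve, which has no scale plate and is bolted down beside the fill valve, 260 mm or more away. The point is 36 mm from that valve's vertical axis. Leave alone.

How it is judged:
At the end, for the whole second after the job is handed in: The fill valve's lever points in the direction of the index tab within 10 degrees and is at rest, released (angle between the x axis of fill_grip and the x axis of index_tab, either way round below 0.18 rad and velocity of joint fill_lever between -0.05 and 0.05 rad/s); the robot touches nothing.
It fails at once if the short handle of the other valve is turned (its end moves more than 12 mm) (distance of bleed_end from where it was at the start of the episode above 0.012 m).
It also fails if it takes over 35 s, if anything falls off the work surface, if the arm or the gripper's body presses on something with over 40 N, if the wrist force passes 120 N, or if a joint passes its speed limit or range.

## Robot

A 6-joint arm with a two-finger parallel gripper is mounted at the origin on the work surface. World frame = base frame: x ahead of the robot, y to its left, z up, the work surface at z = 0. Lengths are in m, angles in rad, forces in N, time in s.
With the tool pointing down it reaches from about 0.35 to 0.775 m from the base axis. Payload 5.5 kg.
Tool frame: the origin (TCP) lies midway between the tips of the shut fingers; the grasp point (between the pads) lies 19 mm behind it; z points along the fingers, y is the line along which they close (so a half turn about z gives the same grasp; the last joint's range is limited). The gripper opens to 85 mm and grips with 20 to 120 N. Pads are 22 mm wide; open, the fingers measure 114 mm over their backs; the gripper's body (76 mm by 85 mm) begins 54 mm behind the grasp point. The pads swing forward as they close: fully open they stand 13 mm farther back than shut.
Start: joints at [1.157, 0.313, 0.046, 1.304, 0, 1.431], TCP at [0.156, 0.554, 0.194] pointing down, gripper open.
Joint ranges: [-2.76, 2.76], [-0.86, 1.69], [-1.03, 1.26], [-2.2, 2.34], [-1.47, 1.5], [-3.14, 3.14]. Speed limits (rad/s): [2.57, 2.57, 3.14, 3.14, 3.14, 3.14].

## Interface

Orientations are given as a unit quaternion [w, x, y, z].
In Python, from workcell import env gives the robot as it stands. The module is installed in compiled form; this text tells all that it offers.
- The arm moves only by the tool servo_tool, never from a script. Its argument "increments" is a list of rows, each an object of numbers: "grip": the closure, from 0 (fully open) to 1 (shut); "x", "y", "z": the shift along the tool's x, y, z in mm; "roll": the turn about the tool's z in degrees. In form: [{"grip": .., "x": .., "y": .., "z": .., "roll": ..}, ...]. A call has 1 to 5 rows; each row shifts and turns the commanded pose from where the row before left it, along the tool's axes as they then stand; what a row does not reach is not made up. A row lasts 1/12 s, in which the tool goes at most 41.7 mm and 7.16 degrees, less where a joint would pass 70% of its speed; a pose out of reach is approached as far as the arm can. A call is refused whole if a number of a shift passes 41.7 or a number of a turn 7.16, either way. A call with a gripper value outside its range is refused whole. The fingers move at their own pace and stop on an object; "grip_force" is the grip in N (left out, the last holds). Time passes only in rows, so rows that do not move let the fingers close. It gives the time, the measured TCP pose, the force, the opening and the grip force at its end, in the units of the state.
- env.get_state(): the state, without advancing time (a new reading comes with each control period).
- env.read_camera(name): name is "scene" or "top" or "wrist"; returns the picture (384x512x3 uint8, red, green, blue); there is no depth.
- env.get_calibration(name): a dict with "vertical_fov" (degrees; the focal length in pixels is half the picture's height over the tangent of half this angle, whatever the lens; pixels are square), "cx", "cy" (the principal point, pixels), "k1" (the pictures are not rectified: a ray, as slopes to the right and down, at radius r is drawn at 1 + k1 r^2 times it, then the intrinsics apply), "rvec" (rotation vector, rad) and "tvec" (3), from world to camera coordinates, as OpenCV has them; the wrist camera has in their place "tool_from_camera" (4x4, takes a point from camera to tool coordinates, whose origin is the TCP and whose axes are the flange's). Camera axes: x right, y down, z forward; pixel columns grow to the right and rows downward; lengths in m; the calibration is good to about 2 mm. A picture is of the moment at which its call begins: read the wrist's pose just before it. get_calibration takes no time and is no camera call.
- env.hand_in(): hands the job in; it is judged then, once.
The state is a dict: "clock": time; "joint_pos": joint angles; "qvel": joint speeds; "tau": joint torques, N m; "tcp_pos": TCP position; "orientation": TCP orientation; "wrist_force": force on the tool from outside, world axes, zero at the start; "ft_torque": the same for the moment, N m; "finger_gap": finger opening in m; "grip_force": force on a finger pad.
Only numpy, scipy, OpenCV 4.12 (cv2) and the standard library are available. Lean on these libraries where they do the work, as an engineer would, in place of code of your own. Each camera call takes 0.05 s, during which the arm holds its last target. There are 200 camera calls.

## Working session

There is one attempt and no reset: what is moved stays moved. The work goes in short steps, Python scripts to look and compute and a tool call to move; the robot and the scene stay as the last step left them, time stands still between calls to the robot, and variables do not carry over. Pictures are saved under pics/ and viewed, at most 10 in all, crops included, and the job is handed in when it is done.

Besides the shell and the picture viewer there is one more tool, called after "Call:" by a JSON object that holds its "api" and its "payload", one argument or row to a line. servo_tool: Moves the arm, as the interface text tells. Its arguments: {"type":"object","properties":{"increments":{"type":"array"},"grip_force":{"type":"number"}},"required":["increments"]}

```bash
mkdir -p pics; cat > h.py <<'E'
import numpy as np, cv2
from workcell import env
def cal(n):
    c=env.get_calibration(n); f=192/np.tan(np.radians(c["vertical_fov"])/2)
    return c,np.array([[f,0,c["cx"]],[0,f,c["cy"]],[0,0,1.]]),np.array([c["k1"],0,0,0.])
def onplane(n,px,z):
    c,K,d=cal(n); R=cv2.Rodrigues(np.array(c["rvec"],float))[0]; t=np.array(c["tvec"],float)
    s=cv2.undistortPoints(np.array(px,float).reshape(-1,1,2),K,d).reshape(-1,2)
    r=np.c_[s,np.ones(len(s))]@R; o=-R.T@t
    return o+r*((z-o[2])/r[:,2])[:,None]
E
python3 - <<'E'
from h import *
for n in("top","scene"):
    cv2.imwrite(f"pics/{n}0.png",env.read_camera(n)[:,:,::-1])
    print(env.get_calibration(n))
s=env.get_state();print(s)
E
```

```text
{'vertical_fov': 56.15204673449588, 'cx': 259.4505337241774, 'cy': 193.24312361214703, 'k1': -0.05391141424703183, 'rvec': array([ 2.11499252, -2.1577673 ,  0.14896726]), 'tvec': array([0.02529665, 0.53557838, 0.76716197])}
{'vertical_fov': 50.52209379952862, 'cx': 262.9600131342063, 'cy': 196.61592737688792, 'k1': -0.10139143814272793, 'rvec': array([ 2.31344279,  1.1860487 , -0.34084151]), 'tvec': array([-0.3354347 , -0.29960297,  1.41024941])}
{'clock': 0.1, 'joint_pos': array([ 1.15737912e+00,  3.13953646e-01,  4.51155068e-02,  1.30361317e+00,
       -5.99730084e-06,  1.43118525e+00]), 'qvel': array([-0.00020121, -0.00130145,  0.00307159, -0.00023138, -0.0003274 ,
       -0.00010395]), 'tau': array([ 3.24004279e-03, -4.81725848e+01,  2.99243349e+01,  1.27127609e-02,
       -9.47747685e-05, -8.09081570e-06]), 'tcp_pos': array([0.15528888, 0.55310335, 0.19339134]), 'orientation': array([-2.23023259e-04,  1.36475764e-01,  9.90643064e-01, -7.96874810e-04]), 'wrist_force': array([0.48177582, 0.70816462, 0.08071906]), 'ft_torque': array([-0.05368559,  0.01522804,  0.03026191]), 'grip_force': 0.0, 'finger_gap': 0.08539256704263315}
```

View pics/top0.png

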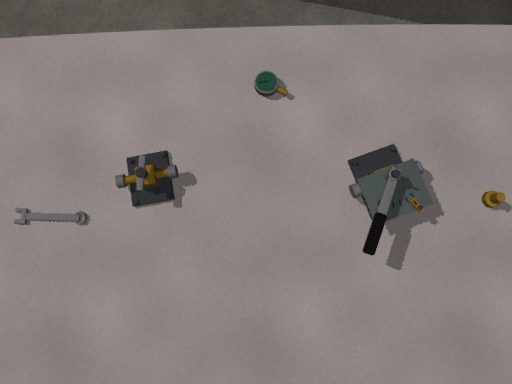

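View pics/scene0.png

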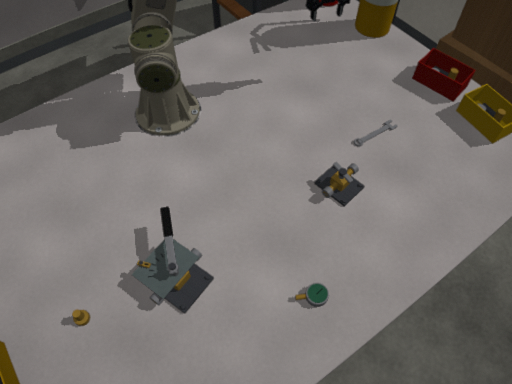

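The top view shows the fill valve at right: hinge about (396,174), grip about (375,234), brass tab about (415,203). The bleed valve is at (147,177). The scene view agrees.

```bash
python3 - <<'E'
from h import *
im=cv2.imread("pics/top0.png"); cv2.imwrite("pics/c.png",cv2.resize(im[135:265,340:450],None,fx=4.5,fy=4.5,interpolation=cv2.INTER_CUBIC))
g=cv2.cvtColor(im,cv2.COLOR_BGR2HSV)
m=((g[...,0]>10)&(g[...,0]<28)&(g[...,1]>140)&(g[...,2]>80)).astype(np.uint8); m[:190]=0;m[225:]=0;m[:,:400]=0;m[:,435:]=0
b=(im.max(2)<40).astype(np.uint8); b[:205]=0;b[270:]=0;b[:,:355]=0;b[:,:][:,395:]=0
tab=np.argwhere(m)[:,::-1].mean(0); 
n,l,st,ce=cv2.connectedComponentsWithStats(b); i=1+st[1:,4].argmax(); gp=ce[i]
print(tab,m.sum(),gp,st[i])
G=onplane("top",gp,.086)[0];T=onplane("top",tab,.056)[0]
print("grip",G,"tab",T)
for z in(.08,.09,.1):
    H=onplane("top",[396,174],z)[0];print(z,H,np.linalg.norm((G-H)[:2]),np.linalg.norm((T-H)[:2]),[np.arctan2(*(p-H)[1::-1]) for p in(G,T)])
E
```

```text
[416.01923077 204.69230769] 52 [374.50515464 233.22474227] [363 213  24  42 485]
grip [ 0.43962975 -0.22435137  0.086     ] tab [ 0.50089744 -0.32971046  0.056     ]
0.08 [ 0.56577256 -0.28136038  0.08      ] 0.13842700354545737 0.0809105127709011 [np.float64(2.7171264020691237), np.float64(-2.501119724314247)]
0.09 [ 0.56376853 -0.2775842   0.09      ] 0.13507098460242714 0.08166958405525968 [np.float64(2.7364933575758044), np.float64(-2.449359503078454)]
0.1 [ 0.5617645  -0.27380802  0.1       ] 0.1317681972135818 0.08264310126817205 [np.float64(2.756839139368794), np.float64(-2.398685359544106)]
```

View pics/c.png

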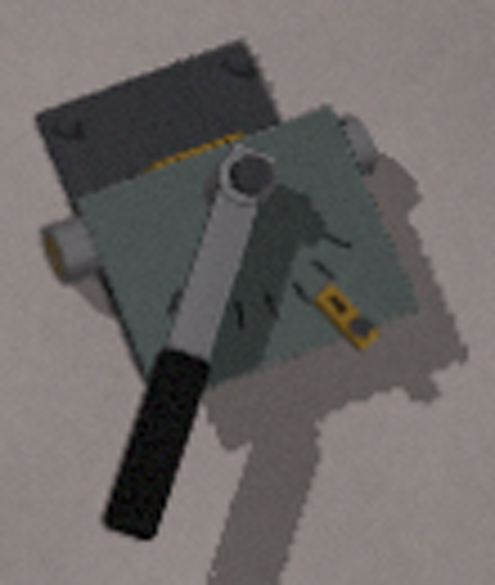

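The crop shows the lever axis at crop (250,172), grip at lower left, and the tab centred near crop (347,317), so the lever must turn about 1.1 rad counter-clockwise. I'll move above the grip at the present height (12 + 10 rows).

Call:
{"api": "servo_tool", "payload": {
  "increments": [
    {"grip": 0, "x": -28.7, "y": -26.8, "z": 0, "roll": 0},
    {"grip": 0, "x": -28.7, "y": -26.8, "z": 0, "roll": 0},
    {"grip": 0, "x": -28.7, "y": -26.8, "z": 0, "roll": 0},
    {"grip": 0, "x": -28.7, "y": -26.8, "z": 0, "roll": 0}
  ]
}}

```text
clock: 0.43
tcp_pos: [0.2371, 0.4178, 0.1936]
orientation: [-0.0, 0.136, 0.991, -0.0]
wrist_force: [0.7, -0.1, 0.8]
finger_gap: 0.0853
grip_force: 0.0
```

Call:
{"api": "servo_tool", "payload": {
  "increments": [
    {"grip": 0, "x": -28.7, "y": -26.8, "z": 0, "roll": 0},
    {"grip": 0, "x": -28.7, "y": -26.8, "z": 0, "roll": 0},
    {"grip": 0, "x": -28.7, "y": -26.8, "z": 0, "roll": 0},
    {"grip": 0, "x": -28.7, "y": -26.8, "z": 0, "roll": 0}
  ]
}}

```text
clock: 0.77
tcp_pos: [0.3188, 0.2834, 0.194]
orientation: [-0.0, 0.136, 0.991, -0.0]
wrist_force: [0.9, 0.3, 1.2]
finger_gap: 0.0856
grip_force: 0.0
```

Call:
{"api": "servo_tool", "payload": {
  "increments": [
    {"grip": 0, "x": -28.7, "y": -26.8, "z": 0, "roll": 0},
    {"grip": 0, "x": -28.7, "y": -26.8, "z": 0, "roll": 0},
    {"grip": 0, "x": -28.7, "y": -26.8, "z": 0, "roll": 0},
    {"grip": 0, "x": -28.7, "y": -26.8, "z": 0, "roll": 0}
  ]
}}

```text
clock: 1.1
tcp_pos: [0.4004, 0.149, 0.1941]
orientation: [-0.0, 0.136, 0.991, 0.0]
wrist_force: [0.7, 1.0, 0.2]
finger_gap: 0.0856
grip_force: 0.0
```

Call:
{"api": "servo_tool", "payload": {
  "increments": [
    {"grip": 0, "x": -14, "y": -34.9, "z": 0, "roll": 0},
    {"grip": 0, "x": -14, "y": -34.9, "z": 0, "roll": 0},
    {"grip": 0, "x": -14, "y": -34.9, "z": 0, "roll": 0},
    {"grip": 0, "x": -14, "y": -34.9, "z": 0, "roll": 0},
    {"grip": 0, "x": -14, "y": -34.9, "z": 0, "roll": 0}
  ]
}}

```text
clock: 1.52
tcp_pos: [0.4199, -0.0378, 0.194]
orientation: [-0.0, 0.137, 0.991, 0.0]
wrist_force: [0.4, 0.2, 0.8]
finger_gap: 0.0852
grip_force: 0.0
```

Call:
{"api": "servo_tool", "payload": {
  "increments": [
    {"grip": 0, "x": -14, "y": -34.9, "z": 0, "roll": 0},
    {"grip": 0, "x": -14, "y": -34.9, "z": 0, "roll": 0},
    {"grip": 0, "x": -14, "y": -34.9, "z": 0, "roll": 0},
    {"grip": 0, "x": -14, "y": -34.9, "z": 0, "roll": 3.75},
    {"grip": 0, "x": -14, "y": -34.9, "z": 0, "roll": 3.75}
  ]
}}

```text
clock: 1.93
tcp_pos: [0.4379, -0.225, 0.1938]
orientation: [-0.0, 0.203, 0.979, 0.0]
wrist_force: [1.2, -0.6, 0.5]
finger_gap: 0.0854
grip_force: 0.0
```

Call:
{"api": "servo_tool", "payload": {
  "increments": [
    {"grip": 0, "x": 0, "y": 0, "z": 0, "roll": 0},
    {"grip": 0, "x": 0, "y": 0, "z": 0, "roll": 0}
  ]
}}

```text
clock: 2.1
tcp_pos: [0.4376, -0.2248, 0.1934]
orientation: [-0.001, 0.203, 0.979, 0.0]
wrist_force: [0.0, 0.4, 0.2]
finger_gap: 0.0853
grip_force: 0.0
```

```bash
python3 - <<'E'
from h import *
s=env.get_state();cv2.imwrite("pics/w1.png",env.read_camera("wrist")[:,:,::-1])
c=env.get_calibration("wrist");print(c,s["tcp_pos"],s["orientation"])
H=onplane("top",[395.6,173.2],.09)[0]
a=[340,135]
P=lambda x,y:[x/4.5+340-.4,y/4.5+135-.4]
i,o,m=[onplane("top",P(*p),.058)[0] for p in((326,292),(371,343),(347,317))]
q=lambda v:np.degrees(np.arctan2(v[1],v[0]))%360
print(H,i,o,np.linalg.norm((m-H)[:2]),q(m-H),q(o-i))
E
```

```text
{'vertical_fov': 65.68421053774351, 'cx': 257.25778698540387, 'cy': 190.646651105402, 'k1': -0.06952263184227472, 'tool_from_camera': array([[-5.38842445e-04, -9.58366631e-01, -2.85540032e-01,
         7.24317098e-02],
       [ 9.99999586e-01, -7.25930476e-04,  5.49363683e-04,
        -4.40201413e-04],
       [-7.33774033e-04, -2.85539618e-01,  9.58366625e-01,
        -1.79199234e-01],
       [ 0.00000000e+00,  0.00000000e+00,  0.00000000e+00,
         1.00000000e+00]])} [ 0.43759042 -0.22476299  0.19335718] [-6.55933060e-04  2.02627439e-01  9.79255582e-01  4.42224218e-04]
[ 0.56552212 -0.27685987  0.09      ] [ 0.51237631 -0.32095084  0.058     ] [ 0.48687224 -0.34113707  0.058     ] 0.0846778232368949 219.15884244218833 218.36128040833142
```

View pics/w1.png

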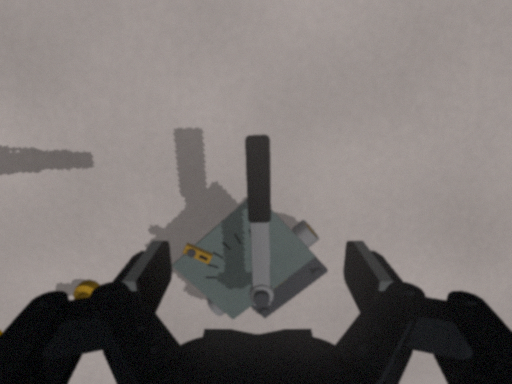

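The wrist view shows the lever centred between the fingers and aligned with tool x, grip at (259,178). Descending and gripping.

Call:
{"api": "servo_tool", "payload": {
  "increments": [
    {"grip": 0, "x": 0, "y": 0, "z": 32, "roll": 0},
    {"grip": 0, "x": 0, "y": 0, "z": 32, "roll": 0},
    {"grip": 0, "x": 0, "y": 0, "z": 32, "roll": 0},
    {"grip": 0, "x": 0, "y": 0, "z": 20, "roll": 0},
    {"grip": 0, "x": 0, "y": 0, "z": 15, "roll": 0}
  ],
  "grip_force": 30
}}

```text
clock: 2.57
tcp_pos: [0.4365, -0.2201, 0.0609]
orientation: [-0.002, 0.199, 0.98, 0.001]
wrist_force: [-1.0, -0.6, 0.0]
finger_gap: 0.0853
grip_force: 0.0
```

Call:
{"api": "servo_tool", "payload": {
  "increments": [
    {"grip": 0.5, "x": 0, "y": 0, "z": 0, "roll": 0},
    {"grip": 1, "x": 0, "y": 0, "z": 0, "roll": 0},
    {"grip": 1, "x": 0, "y": 0, "z": 0, "roll": 0},
    {"grip": 1, "x": 0, "y": 0, "z": 0, "roll": 0},
    {"grip": 1, "x": 0, "y": 0, "z": 0, "roll": 0}
  ]
}}

```text
clock: 2.98
tcp_pos: [0.4391, -0.2235, 0.0646]
orientation: [0.001, 0.201, 0.98, -0.0]
wrist_force: [0.6, -0.4, 1.2]
finger_gap: 0.0257
grip_force: 0.0
```

Call:
{"api": "servo_tool", "payload": {
  "increments": [
    {"grip": 1, "x": 0, "y": 0, "z": 0, "roll": 0},
    {"grip": 1, "x": 0, "y": 0, "z": 0, "roll": 0},
    {"grip": 1, "x": 0, "y": 0, "z": 0, "roll": 0}
  ]
}}

```text
clock: 3.23
tcp_pos: [0.4383, -0.2234, 0.0635]
orientation: [0.0, 0.201, 0.98, -0.0]
wrist_force: [-0.7, 0.5, -0.2]
finger_gap: 0.0002
grip_force: 0.0
```

```bash
python3 - <<'E'
from h import *
a=env.read_camera("wrist")[:,:,::-1];b=env.read_camera("scene")[:,:,::-1]
b=cv2.resize(b[170:320,60:260],(512,384),interpolation=cv2.INTER_CUBIC)
cv2.imwrite("pics/w2.png",cv2.resize(np.vstack([a,b]),None,fx=.78,fy=.78)); s=env.get_state();print(s["tcp_pos"],s["joint_pos"],s["finger_gap"],s["grip_force"])
E
```

```text
[ 0.43810652 -0.22327789  0.06329368] [-6.34837492e-01  2.36254804e-01 -3.93400603e-01  9.40951417e-01
  1.22708993e-04 -2.29968017e-01] -0.0003700257240454224 0.0
```

View pics/w2.png

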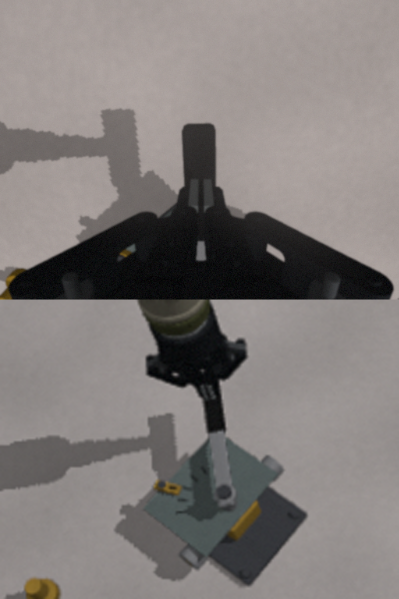

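```bash
cat >> h.py <<'E'
def wproj(p,): # tool coords -> wrist px
    c,K,d=cal("wrist"); M=np.linalg.inv(c["tool_from_camera"])
    return cv2.projectPoints(np.array(p,float).reshape(-1,1,3),cv2.Rodrigues(M[:3,:3])[0],M[:3,3],K,d)[0].reshape(-1,2)
def proj(n,p):
    c,K,d=cal(n); return cv2.projectPoints(np.array(p,float).reshape(-1,1,3),np.array(c["rvec"],float),np.array(c["tvec"],float),K,d)[0].reshape(-1,2)
E
python3 - <<'E'
from h import *
s=env.get_state(); a=env.read_camera("wrist")[:,:,::-1];b=env.read_camera("scene")[:,:,::-1]
t=s["tcp_pos"]; print(s["finger_gap"],s["grip_force"])
print("tcp,grasp wrist",wproj([[0,0,0],[0,0,-.019]]),"scene",proj("scene",[t,t+[0,0,.019]]))
H=np.array([.5655,-.277,.088]);G=np.array([.4396,-.2244,.088]);u=(G-H)/np.linalg.norm(G-H)
for z in(.088,.06,.03):
    h=H.copy();h[2]=z
    print(z,"scene: hinge,grip in/ctr/out",proj("scene",[h,h+u*.09,h+u*.135,h+u*.18]).round().tolist())
print("grip end wrist if top z=88:",wproj([[.045,-.012,t[2]-.088],[.045,.012,t[2]-.088]]).round().tolist(),"if 50:",wproj([[.045,-.012,t[2]-.05],[.045,.012,t[2]-.05]]).round().tolist())
A=cv2.resize(a[120:384,176:340],None,fx=2.2,fy=2.2,interpolation=2);B=cv2.resize(b[190:290,120:220],None,fx=4.2,fy=4.2,interpolation=2)
o=np.zeros((max(A.shape[0],B.shape[0]),A.shape[1]+B.shape[1],3),np.uint8);o[:A.shape[0],:A.shape[1]]=A;o[:B.shape[0],A.shape[1]:]=B
cv2.imwrite("pics/w3.png",np.clip(o.astype(float)*1.8,0,255).astype(np.uint8));print(A.shape)
E
```

```text
-0.0003700257240454224 0.0
tcp,grasp wrist [[257.7951951  218.83808899]
 [257.87470335 231.01526575]] scene [[167.08546325 223.48424854]
 [165.74809914 219.96675084]]
0.088 scene: hinge,grip in/ctr/out [[171.0, 266.0], [167.0, 235.0], [165.0, 220.0], [164.0, 206.0]]
0.06 scene: hinge,grip in/ctr/out [[173.0, 271.0], [169.0, 240.0], [167.0, 225.0], [166.0, 211.0]]
0.03 scene: hinge,grip in/ctr/out [[175.0, 275.0], [171.0, 245.0], [169.0, 230.0], [168.0, 217.0]]
grip end wrist if top z=88: [[235.0, 157.0], [281.0, 157.0]] if 50: [[239.0, 146.0], [276.0, 146.0]]
(581, 361, 3)
```

View pics/w3.png

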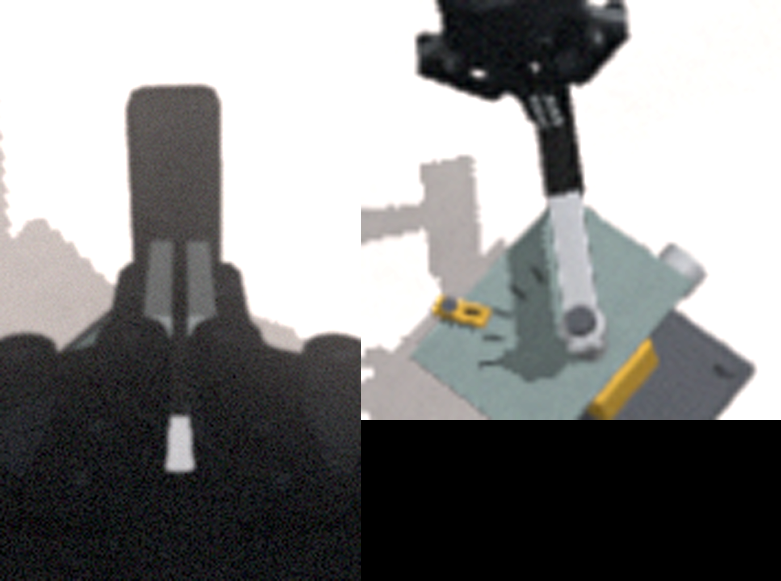

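The fingers are shut (gap 0, no force) and look as though they end about at the grip's top, about 25 mm above the reported TCP. I'll raise a little and check where the tips really are.

Call:
{"api": "servo_tool", "payload": {
  "increments": [
    {"grip": 1, "x": 0, "y": 0, "z": -10, "roll": 0},
    {"grip": 1, "x": 0, "y": 0, "z": -10, "roll": 0}
  ]
}}

```text
clock: 3.6
tcp_pos: [0.4375, -0.2228, 0.0834]
orientation: [-0.001, 0.201, 0.98, 0.0]
wrist_force: [0.2, -0.3, -1.0]
finger_gap: 0.0002
grip_force: 0.0
```

Call:
{"api": "servo_tool", "payload": {
  "increments": [
    {"grip": 1, "x": 0, "y": 0, "z": -25, "roll": 0},
    {"grip": 1, "x": 0, "y": 0, "z": -25, "roll": 0},
    {"grip": 1, "x": 0, "y": 0, "z": 0, "roll": 0},
    {"grip": 1, "x": 0, "y": 0, "z": 0, "roll": 0}
  ]
}}

```text
clock: 3.93
tcp_pos: [0.4396, -0.2243, 0.1357]
orientation: [0.002, 0.201, 0.98, -0.001]
wrist_force: [0.1, -0.3, -0.5]
finger_gap: 0.0002
grip_force: 0.0
```

```bash
python3 - <<'E'
from h import *
s=env.get_state(); a=env.read_camera("wrist")[:,:,::-1];b=env.read_camera("scene")[:,:,::-1];d=env.read_camera("top")[:,:,::-1]
cv2.imwrite("pics/top4.png",d)
t=s["tcp_pos"]; print(t,s["orientation"],s["finger_gap"],s["wrist_force"])
print("wrist tcp",wproj([[0,0,0],[.011,0,0],[.011,0,-.025]]).tolist(),"scene tcp",proj("scene",[t]))
A=cv2.resize(a[120:384,176:340],None,fx=2.2,fy=2.2,interpolation=2);B=cv2.resize(b[190:290,120:220],None,fx=4.2,fy=4.2,interpolation=2)
o=np.zeros((max(A.shape[0],B.shape[0]),A.shape[1]+B.shape[1],3),np.uint8);o[:A.shape[0],:A.shape[1]]=A;o[:B.shape[0],A.shape[1]:]=B
cv2.imwrite("pics/w4.png",np.clip(o.astype(float)*1.8,0,255).astype(np.uint8))
E
```

```text
[ 0.43960041 -0.22427867  0.13573292] [ 0.00225976  0.2009708   0.97959413 -0.00098951] 0.00016434248053130243 [ 0.12278026 -0.25307434 -0.45069695]
wrist tcp [[257.7951836262814, 218.8373819499295], [257.79505076079823, 202.75536777535496], [257.90558293619597, 217.34045646565224]] scene tcp [[161.70778936 210.09499003]]
```

View pics/w4.png

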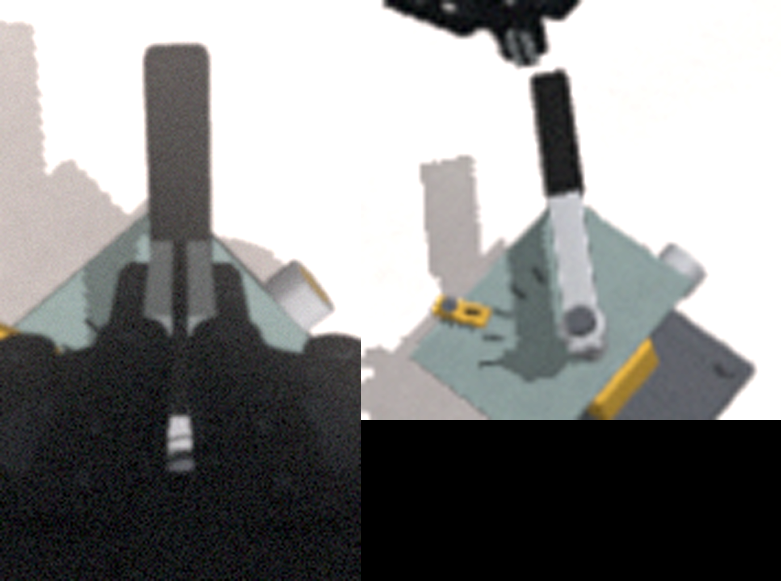

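```bash
python3 - <<'E'
from h import *
from scipy.optimize import least_squares
from scipy.spatial.transform import Rotation as Ro
s=env.get_state();t=s["tcp_pos"];q=s["orientation"];R=Ro.from_quat([*q[1:],q[0]]).as_matrix()
H=np.array([.5655,-.277,.088]);u=np.array([-.923,.385,0]);n=np.array([-u[1],u[0],0])
for off in(0,.025):
    tt=t+[0,0,off]
    print(off,wproj([R.T@(p-tt) for p in(H+u*.18+n*.012,H+u*.18-n*.012,H+u*.09)]).round(1).tolist(), "seen 242/271.5,140")
for x in(-.02,-.01,0,.01):
  for z in(0,-.015,-.03):
    print(x,z,proj("scene",[t+R@[x,0,z]]).round(1)[0],wproj([[x+.011,0,z]]).round(1)[0],"seen 157.9,205.5 | y229")
# lever height from the two cameras: grip outer end
E
```

```text
0 [[240.2, 145.7], [272.1, 145.4], [257.3, 252.9]] seen 242/271.5,140
0.025 [[241.8, 141.6], [270.6, 141.3], [257.3, 239.8]] seen 242/271.5,140
-0.02 0 [162.8 216.5] [257.8 231.6] seen 157.9,205.5 | y229
-0.02 -0.015 [161.6 213.5] [257.9 241.9] seen 157.9,205.5 | y229
-0.02 -0.03 [160.4 210.3] [257.9 253.9] seen 157.9,205.5 | y229
-0.01 0 [162.4 213.2] [257.8 217.4] seen 157.9,205.5 | y229
-0.01 -0.015 [161.2 210.1] [257.9 226.7] seen 157.9,205.5 | y229
-0.01 -0.03 [160. 207.] [257.9 237.6] seen 157.9,205.5 | y229
0 0 [162.1 209.9] [257.8 202.8] seen 157.9,205.5 | y229
0 -0.015 [160.9 206.8] [257.9 211. ] seen 157.9,205.5 | y229
0 -0.03 [159.7 203.6] [257.9 220.8] seen 157.9,205.5 | y229
0.01 0 [161.7 206.6] [257.8 187.7] seen 157.9,205.5 | y229
0.01 -0.015 [160.6 203.5] [257.9 194.8] seen 157.9,205.5 | y229
0.01 -0.03 [159.4 200.3] [257.9 203.3] seen 157.9,205.5 | y229
```

Both cameras agree that the tips sit about 20–25 mm above the reported height, so the first close passed over the grip. I'll open, go deeper (reported z about 40 mm) and 6 mm further out, and watch the force.

Call:
{"api": "servo_tool", "payload": {
  "increments": [
    {"grip": 0, "x": 3, "y": 0, "z": 0, "roll": 0},
    {"grip": 0, "x": 3, "y": 0, "z": 0, "roll": 0},
    {"grip": 0, "x": 0, "y": 0, "z": 0, "roll": 0},
    {"grip": 0, "x": 0, "y": 0, "z": 0, "roll": 0},
    {"grip": 0, "x": 0, "y": 0, "z": 0, "roll": 0}
  ]
}}

```text
clock: 4.5
tcp_pos: [0.4324, -0.2207, 0.133]
orientation: [-0.0, 0.201, 0.98, 0.0]
wrist_force: [-0.1, 0.2, 0.2]
finger_gap: 0.0607
grip_force: 0.0
```

Call:
{"api": "servo_tool", "payload": {
  "increments": [
    {"grip": 0, "x": 0, "y": 0, "z": 25, "roll": 0},
    {"grip": 0, "x": 0, "y": 0, "z": 25, "roll": 0},
    {"grip": 0, "x": 0, "y": 0, "z": 20, "roll": 0},
    {"grip": 0, "x": 0, "y": 0, "z": 5, "roll": 0},
    {"grip": 0, "x": 0, "y": 0, "z": 0, "roll": 0}
  ]
}}

```text
clock: 4.92
tcp_pos: [0.4313, -0.2198, 0.0567]
orientation: [-0.002, 0.201, 0.98, 0.001]
wrist_force: [-0.4, 0.1, 0.2]
finger_gap: 0.0854
grip_force: 0.0
```

Call:
{"api": "servo_tool", "payload": {
  "increments": [
    {"grip": 0, "x": 0, "y": 0, "z": 7, "roll": 0},
    {"grip": 0, "x": 0, "y": 0, "z": 7, "roll": 0},
    {"grip": 0, "x": 0, "y": 0, "z": 6, "roll": 0},
    {"grip": 0, "x": 0, "y": 0, "z": 0, "roll": 0}
  ]
}}

```text
clock: 5.25
tcp_pos: [0.4322, -0.2206, 0.0375]
orientation: [-0.0, 0.201, 0.98, 0.0]
wrist_force: [-0.3, -0.1, 0.5]
finger_gap: 0.0854
grip_force: 0.0
```

Call:
{"api": "servo_tool", "payload": {
  "increments": [
    {"grip": 0.5, "x": 0, "y": 0, "z": 0, "roll": 0},
    {"grip": 1, "x": 0, "y": 0, "z": 0, "roll": 0},
    {"grip": 1, "x": 0, "y": 0, "z": 0, "roll": 0},
    {"grip": 1, "x": 0, "y": 0, "z": 0, "roll": 0},
    {"grip": 1, "x": 0, "y": 0, "z": 0, "roll": 0}
  ]
}}

```text
clock: 5.67
tcp_pos: [0.4327, -0.221, 0.0384]
orientation: [0.0, 0.201, 0.98, -0.0]
wrist_force: [-0.5, -2.0, 0.4]
finger_gap: 0.0257
grip_force: 1.9
```

Call:
{"api": "servo_tool", "payload": {
  "increments": [
    {"grip": 1, "x": 0, "y": 0, "z": 0, "roll": 0},
    {"grip": 1, "x": 0, "y": 0, "z": 0, "roll": 0},
    {"grip": 1, "x": 0, "y": 0, "z": 0, "roll": 0}
  ]
}}

```text
clock: 5.92
tcp_pos: [0.4328, -0.2209, 0.0386]
orientation: [0.0, 0.201, 0.98, -0.0]
wrist_force: [-0.9, -0.0, 4.8]
finger_gap: 0.0231
grip_force: 33.3
```

Gripped (gap 23 mm, 33 N). Now the arc about the hinge: r = 144 mm, 3° per row.

Call:
{"api": "servo_tool", "payload": {
  "increments": [
    {"grip": 1, "x": -0.1, "y": -3.8, "z": 0, "roll": -1.5},
    {"grip": 1, "x": -0.2, "y": -7.5, "z": 0, "roll": -3},
    {"grip": 1, "x": -0.2, "y": -7.5, "z": 0, "roll": -3},
    {"grip": 1, "x": -0.2, "y": -7.5, "z": 0, "roll": -3},
    {"grip": 1, "x": -0.2, "y": -7.5, "z": 0, "roll": -3}
  ]
}}

```text
clock: 6.33
tcp_pos: [0.4238, -0.2532, 0.0386]
orientation: [0.001, 0.083, 0.997, 0.0]
wrist_force: [2.2, 1.5, 3.5]
finger_gap: 0.0232
grip_force: 32.8
```

Call:
{"api": "servo_tool", "payload": {
  "increments": [
    {"grip": 1, "x": -0.2, "y": -7.5, "z": 0, "roll": -3},
    {"grip": 1, "x": -0.2, "y": -7.5, "z": 0, "roll": -3},
    {"grip": 1, "x": -0.2, "y": -7.5, "z": 0, "roll": -3},
    {"grip": 1, "x": -0.2, "y": -7.5, "z": 0, "roll": -3},
    {"grip": 1, "x": -0.2, "y": -7.5, "z": 0, "roll": -3}
  ]
}}

```text
clock: 6.75
tcp_pos: [0.4229, -0.2907, 0.0386]
orientation: [0.001, -0.048, 0.999, 0.0]
wrist_force: [2.8, 2.8, 3.6]
finger_gap: 0.023
grip_force: 32.7
```

Call:
{"api": "servo_tool", "payload": {
  "increments": [
    {"grip": 1, "x": -0.2, "y": -7.5, "z": 0, "roll": -3},
    {"grip": 1, "x": -0.2, "y": -7.5, "z": 0, "roll": -3},
    {"grip": 1, "x": -0.2, "y": -7.5, "z": 0, "roll": -3},
    {"grip": 1, "x": -0.2, "y": -7.5, "z": 0, "roll": -3},
    {"grip": 1, "x": -0.2, "y": -7.5, "z": 0, "roll": -3}
  ]
}}

```text
clock: 7.17
tcp_pos: [0.4317, -0.327, 0.0386]
orientation: [0.002, -0.178, 0.984, 0.0]
wrist_force: [4.3, 3.5, 2.1]
finger_gap: 0.0228
grip_force: 32.7
```

Call:
{"api": "servo_tool", "payload": {
  "increments": [
    {"grip": 1, "x": -0.2, "y": -7.5, "z": 0, "roll": -3},
    {"grip": 1, "x": -0.2, "y": -7.5, "z": 0, "roll": -3},
    {"grip": 1, "x": -0.2, "y": -7.5, "z": 0, "roll": -3},
    {"grip": 1, "x": -0.2, "y": -7.5, "z": 0, "roll": -3},
    {"grip": 1, "x": -0.2, "y": -7.5, "z": 0, "roll": -3}
  ]
}}

```text
clock: 7.58
tcp_pos: [0.4495, -0.3597, 0.0386]
orientation: [0.002, -0.305, 0.952, 0.0]
wrist_force: [4.8, 4.9, 3.7]
finger_gap: 0.0229
grip_force: 32.7
```

Call:
{"api": "servo_tool", "payload": {
  "increments": [
    {"grip": 1, "x": -0.2, "y": -7.5, "z": 0, "roll": -3},
    {"grip": 1, "x": 0, "y": 0, "z": 0, "roll": 0},
    {"grip": 1, "x": 0, "y": 0, "z": 0, "roll": 0}
  ]
}}

```text
clock: 7.83
tcp_pos: [0.4543, -0.366, 0.0386]
orientation: [0.002, -0.329, 0.944, -0.0]
wrist_force: [4.8, 2.6, 2.9]
finger_gap: 0.0234
grip_force: 32.8
```

Call:
{"api": "servo_tool", "payload": {
  "increments": [
    {"grip": 0.3, "x": 0, "y": 0, "z": 0, "roll": 0},
    {"grip": 0, "x": 0, "y": 0, "z": 0, "roll": 0},
    {"grip": 0, "x": 0, "y": 0, "z": 0, "roll": 0},
    {"grip": 0, "x": 0, "y": 0, "z": 0, "roll": 0},
    {"grip": 0, "x": 0, "y": 0, "z": 0, "roll": 0}
  ]
}}

```text
clock: 8.25
tcp_pos: [0.4516, -0.366, 0.0379]
orientation: [-0.0, -0.328, 0.945, 0.0]
wrist_force: [-0.8, 0.5, 0.5]
finger_gap: 0.0816
grip_force: 0.0
```

Call:
{"api": "servo_tool", "payload": {
  "increments": [
    {"grip": 0, "x": 0, "y": 0, "z": 0, "roll": 0},
    {"grip": 0, "x": 0, "y": 0, "z": -30, "roll": 0},
    {"grip": 0, "x": 0, "y": 0, "z": -40, "roll": 0},
    {"grip": 0, "x": 0, "y": 0, "z": -40, "roll": 0},
    {"grip": 0, "x": 0, "y": 0, "z": -40, "roll": 0}
  ]
}}

```text
clock: 8.67
tcp_pos: [0.4514, -0.3657, 0.1895]
orientation: [-0.0, -0.328, 0.945, 0.0]
wrist_force: [0.9, -0.2, -0.9]
finger_gap: 0.0857
grip_force: 0.0
```

Call:
{"api": "servo_tool", "payload": {
  "increments": [
    {"grip": 0, "x": 40, "y": 0, "z": 0, "roll": 0},
    {"grip": 0, "x": 40, "y": 0, "z": 0, "roll": 0},
    {"grip": 0, "x": 0, "y": 0, "z": 0, "roll": 0},
    {"grip": 0, "x": 0, "y": 0, "z": 0, "roll": 0}
  ]
}}

```text
clock: 9.0
tcp_pos: [0.3877, -0.417, 0.1884]
orientation: [0.0, -0.326, 0.945, -0.0]
wrist_force: [-0.1, 0.6, 0.3]
finger_gap: 0.0852
grip_force: 0.0
```

```bash
python3 - <<'E'
from h import *
a=env.read_camera("wrist")[:,:,::-1];d=env.read_camera("top")[:,:,::-1]
cv2.imwrite("pics/w5.png",np.hstack([cv2.resize(a,(480,360)),cv2.resize(d[140:280,340:460],(309,360),interpolation=2)]))
print(env.get_state())
E
```

```text
{'clock': 9.1, 'joint_pos': array([-9.59590919e-01,  3.04139927e-01,  1.80733396e-02,  1.28544259e+00,
        4.49901825e-04, -1.62749516e+00]), 'qvel': array([ 2.12988849e-02,  3.02641564e-03,  5.60816218e-05, -4.79565133e-05,
       -3.78224535e-04, -3.64063425e-03]), 'tau': array([-8.51109568e-01, -4.76869333e+01,  2.99484926e+01, -1.52581319e-02,
       -4.21917834e-02, -2.89437157e-03]), 'tcp_pos': array([ 0.38899882, -0.4154734 ,  0.18789096]), 'orientation': array([ 1.18801446e-04, -3.27779257e-01,  9.44754244e-01,  4.04385681e-04]), 'wrist_force': array([ 0.21947609,  0.5180292 , -0.13096008]), 'ft_torque': array([-0.00355027, -0.03243451,  0.05067983]), 'grip_force': 0.0, 'finger_gap': 0.08537901992880113}
```

View pics/w5.png

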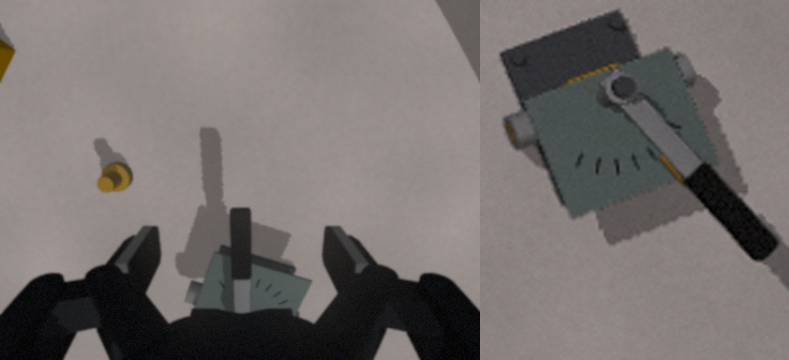

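The lever now covers the tab; a brass sliver shows on its left edge at (672,168), possibly parallax. Measuring numerically.

```bash
python3 - <<'E'
from h import *
d=env.read_camera("top")[:,:,::-1]
b=(d.max(2)<40).astype(np.uint8); b[:195]=0;b[250:]=0;b[:,:412]=0;b[:,465:]=0
n,l,st,ce=cv2.connectedComponentsWithStats(b);i=1+st[1:,4].argmax();G=onplane("top",ce[i],.086)[0]
print(ce[i],st[i])
pts=onplane("top",np.argwhere(l==i)[:,::-1],.086)[:,:2];w,v=np.linalg.eigh(np.cov(pts.T));a=v[:,1]
print("axis dir",np.degrees(np.arctan2(a[1],a[0]))%180+180)
H=np.array([.5655,-.2769]);print(G,np.linalg.norm(G[:2]-H),np.degrees(np.arctan2(*(G[:2]-H)[::-1]))%360)
print("gripper tip now px:",proj("top",[env.get_state()["tcp_pos"]]))
# hinge as circle centre: perpendicular-bisector check with old grip
G0=np.array([.4396,-.2244]);m=(G0+G[:2])/2;c=G[:2]-G0;L=np.linalg.norm(c);p=np.array([-c[1],c[0]])/L
C=m+p*np.sqrt(.135**2-L*L/4);print("hinge",C)
T=np.array([.4996,-.331]);ang=lambda v:np.degrees(np.arctan2(v[1],v[0]))%360
print("lever",ang(G[:2]-C),"tab",ang(T-C))
E
```

```text
[437.33943089 222.26422764] [419 203  37  38 492]
axis dir 219.62991533273413
[ 0.4593172  -0.35946442  0.086     ] 0.1345052828714221 217.8675175220847
gripper tip now px: [[496.57946971 255.89753789]]
hinge [ 0.5647153  -0.27510662]
lever 218.67283911564593 tab 220.64198490284662
```

The lever is within about 2° of the tab, it is released, and the arm is clear, so I'm handing in.

```bash
python3 -c "
from workcell import env
print(env.hand_in())"
```

```text
the job is handed in; nothing more can be done
None
```

I turned the fill valve's lever to within about 2° of the index tab (top camera; the limit is 10°), released it, backed the arm clear without going near the short-handled valve, and handed in the job at about 9 s; no verdict was returned.

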